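# Take a ratcheted sample carousel back one place

## Task

The sample changer has been clicked one place too far: its red-capped vial now stands one place past the probe needle. With a fingertip push the red thumb lever over, which lifts the ratchet pawl, until the pawl stays lying back; push a spoke of the black star handle to turn the carousel backward (clockwise seen from above) one notch, so that the red-capped vial is right under the needle; then tip the lever back so that the pawl drops fully into its notch. Use light fingertip pushes only: grip and force nothing, do not turn the carousel on forward, and leave everything else on the bench where it stands.

Things in the scene. Friction and masses are not known exactly. Their poses are not given: they have to be found in the camera images.
- changer: hand-turned sample changer, fixed: round white base 240 mm across, 50 mm high, with a white pod 46 mm high on the side facing the robot (to own x -0.154, y -0.08 to 0.10). Origin: centre of the underside, on the carousel's axis. Own x runs from the pod to the probe column at the back (at x 0.106, 180 mm tall, its arm at z 0.145 to 0.155 reaching in to x 0.05), y to the left, z up.
- carousel (a joint): turn of the carousel about its upright axis, rad; grows anticlockwise from above (forward, the way the ratchet lets it click). 12 notches of 0.524 rad. It starts at 0.04 to 0.13 and the pawl blocks backward turning at 0; one notch back it blocks at -0.524, with the red-capped vial exactly under the needle. It stays where it is left; about 1.2 N at a spoke end turns it.
- spoke_end (a point): centre of the ball (19 mm across) at the end of the star handle's spoke nearest the pod, 44 mm from the carousel's axis, 116 mm above the bench; turns with the carousel. Three level black spokes 13 mm thick, 120 degrees apart, on a hub 38 mm across, 129 mm high. The vial caps below them reach 87 mm above the bench.
- red_vial (a point): top centre of the red cap (18 mm across, 87 mm above the bench) of one vial; the other eleven caps are blue. The vials stand on a circle of 57 mm radius on a plate 180 mm across, its top 62 mm above the bench, with 12 steel saw teeth 8 mm high round its rim.
- probe (a point): point of the probe needle, 100 mm above the bench, 57 mm from the carousel's axis on the changer's own +x
- pawl (a joint): angle of the steel pawl about its level shaft, rad; 0 = nose down in a notch between the saw teeth, grows as the nose lifts. Clear of the teeth from about 0.25; by its weight it falls shut when let go below about 0.6 and falls back above about 0.75, to a stop at 1.2 where it stays. The red thumb lever is on the same shaft and moves with it; under 1 N at its tip moves it.
- pawl_shaft (a point): the pawl's turning axis at the thumb lever: a level steel shaft along the changer's own x, at own y 0.045, 82 mm above the bench; this point lies in the lever's plane, own x -0.126. The shaft runs in an aluminium block at own x -0.108 to -0.092, y 0.035 to 0.055, top 92 mm above the bench.
- lever_tip (a point): tip of the red thumb lever, 60 mm from the shaft; a paddle 24 mm wide along own x, 25 mm long, 7 mm thick, on a rod. Pawl down: it leans 28 degrees from upright to the changer's own -y, tip 135 mm above the bench. Pushing it to own +y lifts the pawl; at the stop it leans 41 degrees to own +y, tip 127 mm above the bench. Pushed to own -y past upright it falls shut by itself.
- pipette_carousel: furniture: tall round stand of glass pipettes, 180 mm across and 557 mm tall, to the right behind the changer; keep the arm clear of it
- amber_jar_1: brown glass jar with blue screw cap, 56 mm across, 80 mm tall, loose, stands beside the changer on its right; a bystander. Origin: centre of its underside.
- small_beaker: small empty glass beaker, 57x66x71 mm, loose, stands beside the changer on its left; a bystander. Origin: centre of its underside.
- tape_roll: teal roll of marking tape lying flat, 52 mm across, 19 mm high; a bystander. Origin: centre of its underside.
- grey_jar: specimen jar with black cap, 56 mm across, 88 mm tall; a bystander. Origin: centre of its underside.
- orange_box: orange rack box, 85x155x58 mm; a bystander. Origin: centre of its underside.
- petri: petri dish with culture, 94 mm across, 15 mm high; a bystander. Origin: centre of its underside.
- stains: white tray of six coloured stain vials, 62x150x30 mm; a bystander. Origin: centre of its underside.

How it is judged:
On the way, in this order (a step that is already met when the one before it is completed fails the run):
1. the pawl is lifted and lies back at its stop, the carousel still in its starting notch (value of joint pawl above 1.05 rad and value of joint carousel above -0.25 rad), for 0.2 s.
2. the carousel is turned back so that the red-capped vial comes under the needle (within 9 mm) (horizontal distance between red_vial and probe below 0.009 m), for 0.1 s.
At the end, for the whole second after the job is handed in: The red-capped vial is under the needle (within 7 mm seen from above), the pawl is down in that notch (joint under 0.08 rad) and the carousel is at rest (horizontal distance between red_vial and probe below 0.007 m and value of joint pawl below 0.08 rad and velocity of joint carousel between -0.05 and 0.05 rad/s); the robot touches nothing.
It fails at once if the carousel is turned forward toward the next place (value of joint carousel above 0.4 rad).
It fails at once if the pawl or its lever is gripped or forced (over 15 N) (contact force between the fingers and pawl above 15 N).
It fails at once if the carousel, its handle or a vial is gripped or forced (over 20 N) (contact force between the fingers and carousel above 20 N).
It fails at once if something else on the bench is moved more than 2 cm or lifted (distance of any of amber_jar_1, small_beaker, tape_roll, grey_jar, orange_box, petri, stains from where it was at the start of the episode above 0.02 m).
It also fails if it takes over 51 s, if anything falls off the work surface, if the arm or the gripper's body presses on something with over 40 N, if the wrist force passes 120 N, or if a joint passes its speed limit or range.

## Robot

A 6-joint arm with a two-finger parallel gripper is mounted at the origin on a cart in front of the work surface, level with it; the furniture and walls round the work are solid. World frame = base frame: x ahead of the robot, y to its left, z up, the work surface at z = 0. Lengths are in m, angles in rad, forces in N, time in s.
With the tool pointing down it reaches from about 0.375 to 0.9 m from the base axis. Payload 3.1 kg.
Tool frame: the origin (TCP) lies at the very end of the fingers, on their centre line; the grasp point (between the pads) lies 19 mm behind it; z points along the fingers, y is the line along which they close (so a half turn about z gives the same grasp; the last joint's range is limited). The gripper opens to 85 mm and grips with 20 to 120 N. Pads are 22 mm wide; open, the fingers measure 114 mm over their backs; the gripper's body (76 mm by 85 mm) begins 54 mm behind the grasp point. The pads swing forward as they close: fully open they stand 13 mm farther back than shut.
Start: joints at [1.089, 0.527, 1.433, -0, 1.181, -0.178], TCP at [0.187, 0.596, 0.231] pointing down, gripper open.
Joint ranges: [-3.08, 3.08], [-0.75, 2.2], [0.22, 2.44], [-1.43, 4.57], [0, 2.65], [-2.85, 2.85]. Speed limits (rad/s): [2.79, 2.79, 3.14, 3.14, 3.14, 3.14].

## Interface

Orientations are given as a unit quaternion [x, y, z, w].
In Python, from station import manip gives the robot as it stands.
- The arm moves only by the shell command python3 -m handwheel 'ROWS' [FORCE]. ROWS is JSON, a list of rows, each a list of 7 numbers: the shift along the world's x, y, z in mm, then the turn, a rotation vector about the world's x, y, z in degrees, then the opening, from 0 (shut) to 1 (fully open). A call has exactly 10 rows; each row shifts and turns the commanded pose from where the row before left it; what a row does not reach is not made up. A row lasts 1/8 s, in which the tool goes at most 62.5 mm and 10.7 degrees, less where a joint would pass 70% of its speed; a pose out of reach is approached as far as the arm can. A call is refused whole if a number of a shift passes 62.5 or a number of a turn 10.7, either way. A call with a gripper value outside its range is refused whole. The fingers move at their own pace and stop on an object; FORCE is the grip in N (left out, the last holds). Time passes only in rows, so rows that do not move let the fingers close, or fill a call up. It gives the time, the measured TCP pose, the force, the opening and the grip force at its end, in the units of the state.
- manip.sense(): the state, without advancing time (a new reading comes with each control period).
- manip.snapshot(name): name is "side" or "top"; returns the picture (400x640x3 uint8, red, green, blue); there is no depth.
- manip.get_calibration(name): a dict with "K" (3x3 intrinsics, pixels), "k1" (the pictures are not rectified: a ray, as slopes to the right and down, at radius r is drawn at 1 + k1 r^2 times it, then the intrinsics apply), "rvec" (rotation vector, rad) and "tvec" (3), from world to camera coordinates, as OpenCV has them. Camera axes: x right, y down, z forward; pixel columns grow to the right and rows downward; lengths in m; the calibration is good to about 2 mm. A picture is of the moment at which its call begins. get_calibration takes no time and is no camera call.
- manip.sign_off(): hands the job in; it is judged then, once.
The state is a dict: "t": time; "q": joint angles; "qd": joint speeds; "tau": joint torques, N m; "tcp_pos": TCP position; "tool_rot": TCP orientation; "force": force on the tool from outside, world axes, zero at the start; "ft_torque": the same for the moment, N m; "finger_gap": opening from 0.0 (shut) to 1.0 (fully open); "gripper_force": force on a finger pad.
Only numpy, scipy, OpenCV 4.12 (cv2) and the standard library are available. Lean on these libraries where they do the work, as an engineer would, in place of code of your own. Each camera call takes 0.05 s, during which the arm holds its last target. There are 200 camera calls.

## Working session

There is one attempt and no reset: what is moved stays moved. The work goes in short steps, Python scripts to look and compute and a shell command to move; the robot and the scene stay as the last step left them, time stands still between calls to the robot, and variables do not carry over. Pictures are saved under pics/ and viewed, at most 10 in all, crops included, and the job is handed in when it is done.

```bash
mkdir -p pics; ls; cat > h.py <<'E'
import numpy as np, cv2
from station import manip
def snap(c,name,crop=None,s=1):
    im=manip.snapshot(c)[:,:,::-1]
    cv2.imwrite('pics/full_'+name+'.png',im)
    if crop: x0,y0,x1,y1=crop; im=im[y0:y1,x0:x1]
    im=cv2.resize(im,None,fx=s,fy=s,interpolation=cv2.INTER_CUBIC)
    cv2.imwrite('pics/'+name+'.png',im)
def cal(c):
    d=manip.get_calibration(c); R,_=cv2.Rodrigues(np.array(d['rvec'],float)); return np.array(d['K']),d['k1'],R,np.array(d['tvec'],float).ravel()
def proj(c,P):
    K,k,R,t=cal(c); p=R@np.array(P,float)+t; s=p[:2]/p[2]; s=s*(1+k*(s@s)); return K[:2,:2]@s+K[:2,2]
def ray(c,u,v):
    K,k,R,t=cal(c)
    s=cv2.undistortPoints(np.array([[[u,v]]],float),K,np.array([k,0,0,0.]))[0,0]
    return -R.T@t, R.T@np.array([s[0],s[1],1])
def atz(c,u,v,z):
    o,d=ray(c,u,v); return o+d*(z-o[2])/d[2]
E
python3 - <<'E'
from h import *
snap('top','t0');snap('side','s0')
s=manip.sense();print(s['t'],s['tcp_pos'],s['tool_rot'],s['finger_gap'])
for c in('top','side'):
    o,d=ray(c,320,200);print(c,o,d)
E
```

```text
pics
0.1 [0.18663816 0.59580732 0.23042594] [ 1.51321484e-01  9.88484116e-01 -9.31684765e-04 -3.05535060e-04] 0.9986595767739107
top [0.41628508 0.03285323 2.04867194] [ 0.09078866 -0.00357395 -0.99590432]
side [-0.54370908 -0.56294696  0.88957236] [ 0.75143439  0.3882687  -0.53351286]
```

View pics/t0.png

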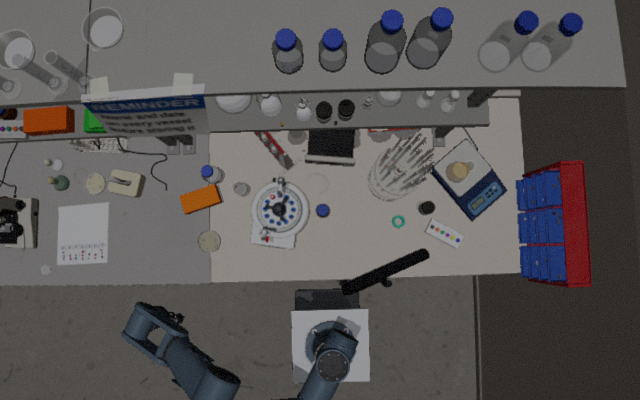

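View pics/s0.png

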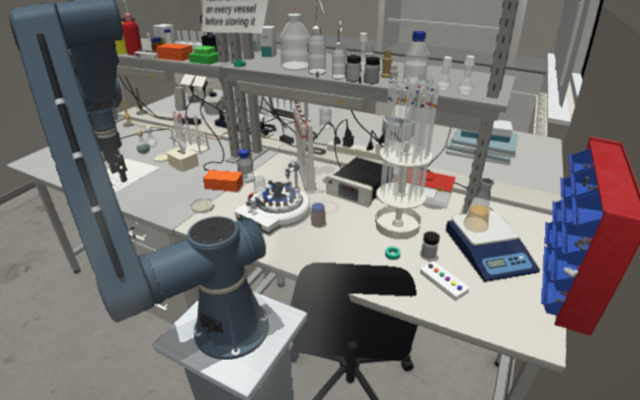

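The changer is near (279,209) in the top view and (278,200) in the side view. The jar is to its right at (323,211) and the beaker to its left at (241,188). I'll enlarge both.

```bash
python3 - <<'E'
from h import *
a=cv2.imread('pics/full_t0.png')[168:258,225:345]; b=cv2.imread('pics/full_s0.png')[150:240,225:345]
cv2.imwrite('pics/c0.png',cv2.resize(a,None,fx=6.6,fy=6.6,interpolation=cv2.INTER_CUBIC))
cv2.imwrite('pics/c1.png',cv2.resize(b,None,fx=6.6,fy=6.6,interpolation=cv2.INTER_CUBIC))
E
```

```text
(no output)
```

View pics/c0.png

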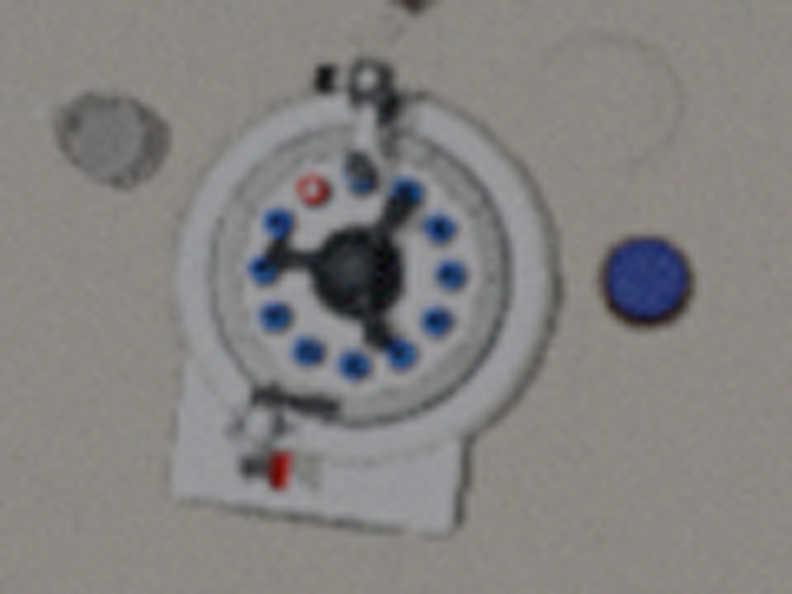

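View pics/c1.png

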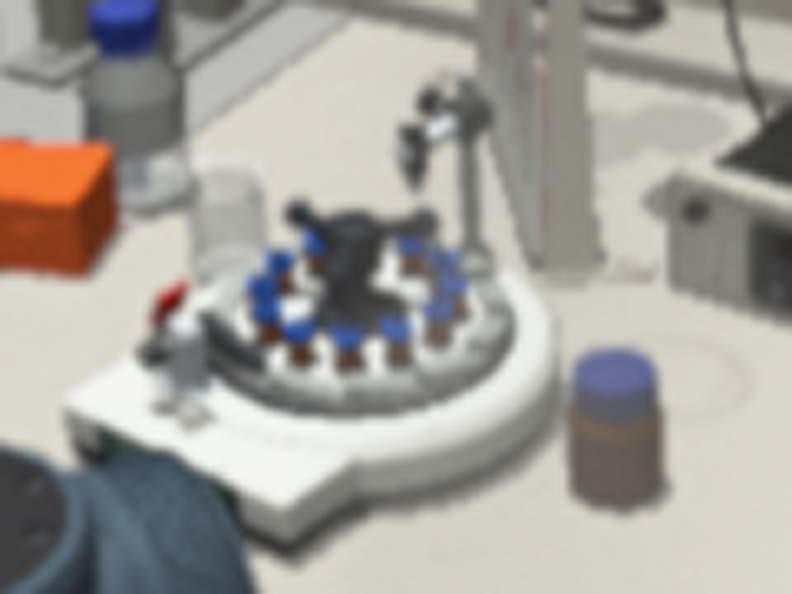

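```bash
cat > fit.py <<'E'
from h import *
from scipy.optimize import least_squares
f=lambda u,v:(225+(u+.5)/6.6-.5,168+(v+.5)/6.6-.5)
caps=[(313,189),(278,222),(264,267),(275,317),(309,352),(355,365),(401,354),(437,321),(451,274),(440,229),(407,192)]
P=np.array([atz('top',*f(*c),.087)[:2] for c in caps])
# vial i angle: th0 + i*30deg  (red first, ccw from above)
ang=lambda th:th+np.arange(11)*np.pi/6
r=least_squares(lambda p:np.r_[(p[0]+.057*np.cos(ang(p[2]))-P[:,0]),(p[1]+.057*np.sin(ang(p[2]))-P[:,1])],[.5,.1,.5])
print(r.x,np.abs(r.fun).max())
c=r.x[:2]
a=atz('top',*f(170,495),.046)[:2];b=atz('top',*f(455,533),.046)[:2]
d=a-b;print('pod',a,b,np.linalg.norm(d),'yaw',np.arctan2(-d[0],d[1]))
yaw=np.arctan2(-d[0],d[1])
col=atz('top',*f(368,78),.18)[:2]-c;print('col',np.linalg.norm(col),np.arctan2(col[1],col[0]))
hub=atz('top',*f(357,272),.129)[:2];print('hub',hub)
print('carousel',r.x[2]-yaw-np.pi/6)
for n,uv,z in [('spoke',(383,343),.116),('s2',(276,252),.116),('s3',(408,198),.116),('lever',(279,470),.13),('jar',(648,281),.08)]:
    w=atz('top',*f(*uv),z)[:2]-c; R=np.array([[np.cos(yaw),np.sin(yaw)],[-np.sin(yaw),np.cos(yaw)]]); print(n,w+c,'own',R@w)
E
python3 fit.py
```

```text
[0.56479922 0.19169435 0.46630105] 0.0011704477512789468
pod [0.43304818 0.31388847] [0.40516262 0.13860506] 0.17748768842488757 yaw -0.15776634196678183
col 0.10656586261301702 -0.1504563941101845
hub [0.56136492 0.18860636]
carousel 0.10046861226347947
spoke [0.51951137 0.17506552] own [-0.04211281 -0.02353761]
s2 [0.57568577 0.23789787] own [0.00349219 0.04734012]
s3 [0.60583925 0.15818754] own [ 0.04579469 -0.02664277]
lever [0.44542237 0.23721476] own [-0.12504611  0.02619946]
jar [0.55461156 0.01590439] own [ 0.01755769 -0.17520738]
```

```bash
python3 -m handwheel '[[27,-45,0,0,0,8.5,0],[27,-45,0,0,0,0,0],[27,-45,0,0,0,0,0],[27,-45,0,0,0,0,0],[28,-45,0,0,0,0,0],[28,-45,0,0,0,0,0],[28,-45,0,0,0,0,0],[28,-45,0,0,0,0,0],[28,-45,0,0,0,0,0],[0,0,0,0,0,0,0]]' 20
python3 - <<'E'
from h import *
s=manip.sense();print(s['t'],s['tcp_pos'],s['tool_rot'],s['finger_gap'],s['force'])
E
```

```text
t: 1.35
tcp_pos: [0.4371, 0.1886, 0.2312]
tool_rot: [0.081, 0.997, -0.0, 0.001]
force: [-0.4, 0.7, -0.3]
finger_gap: -0.003
gripper_force: 0.0
1.35 [0.43712926 0.18862851 0.23120108] [ 8.05280914e-02  9.96752195e-01 -1.76796562e-04  5.07772660e-04] -0.00306962954375627 [-0.35051918  0.67410558 -0.26417434]
```

```bash
python3 -m handwheel '[[0,-4,-20,0,0,0,0],[0,-4,-20,0,0,0,0],[0,0,-20,0,0,0,0],[0,0,-20,0,0,0,0],[0,0,-18,0,0,0,0],[0,0,-10,0,0,0,0],[0,0,-8,0,0,0,0],[0,0,0,0,0,0,0],[0,0,0,0,0,0,0],[0,0,0,0,0,0,0]]'
python3 - <<'E'
from h import *
for c in ('top','side'): snap(c,c[0]+'2')
a=cv2.imread('pics/full_t2.png')[183:258,235:335]; b=cv2.imread('pics/full_s2.png')[160:235,225:325]
cv2.imwrite('pics/d.png',cv2.resize(np.vstack([a,b]),None,fx=4,fy=4,interpolation=cv2.INTER_CUBIC))
E
```

```text
t: 2.6
tcp_pos: [0.4353, 0.1834, 0.1158]
tool_rot: [0.078, 0.997, 0.0, 0.001]
force: [0.4, -0.2, -0.2]
finger_gap: -0.001
gripper_force: 0.0
```

View pics/d.png

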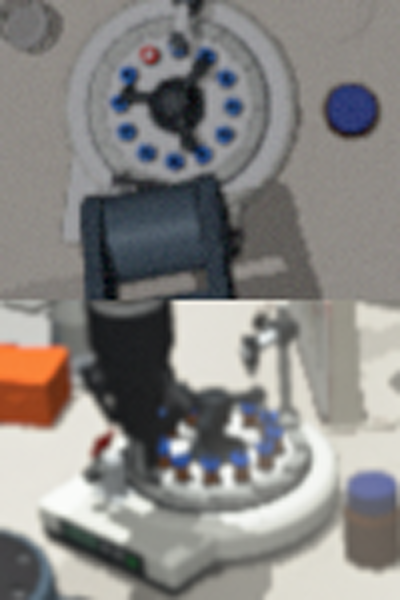

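The fingertip is to the right of the red lever (side crop (102,445)) and clear of it. Next I push along own +y.

```bash
python3 -m handwheel '[[0.9,6,0,0,0,0,0],[0.9,6,0,0,0,0,0],[0.9,6,0,0,0,0,0],[0.9,6,0,0,0,0,0],[0.8,5,0,0,0,0,0],[0.8,5,0,0,0,0,0],[0.8,5,0,0,0,0,0],[0.8,5,0,0,0,0,0],[0,0,0,0,0,0,0],[0,0,0,0,0,0,0]]'
python3 -m handwheel '[[0.8,5,0,0,0,0,0],[0.8,5,0,0,0,0,0],[0.8,5,0,0,0,0,0],[0.8,5,0,0,0,0,0],[0.5,3,0,0,0,0,0],[0,0,0,0,0,0,0],[0,0,0,0,0,0,0],[0,0,0,0,0,0,0],[0,0,0,0,0,0,0],[0,0,0,0,0,0,0]]'
python3 - <<'E'
from h import *
for c in ('top','side'): snap(c,c[0]+'3')
a=cv2.imread('pics/full_t3.png')[183:258,235:335]; b=cv2.imread('pics/full_s3.png')[160:235,225:325]
cv2.imwrite('pics/e.png',cv2.resize(np.vstack([a,b]),None,fx=4,fy=4,interpolation=cv2.INTER_CUBIC))
E
```

```text
t: 3.95
tcp_pos: [0.4417, 0.2274, 0.1153]
tool_rot: [0.078, 0.997, -0.0, -0.0]
force: [0.1, 0.0, 0.3]
finger_gap: -0.0
gripper_force: 0.1
t: 5.2
tcp_pos: [0.4454, 0.2503, 0.1153]
tool_rot: [0.078, 0.997, -0.0, -0.0]
force: [-0.1, 0.1, -0.5]
finger_gap: -0.0
gripper_force: 0.0
```

View pics/e.png

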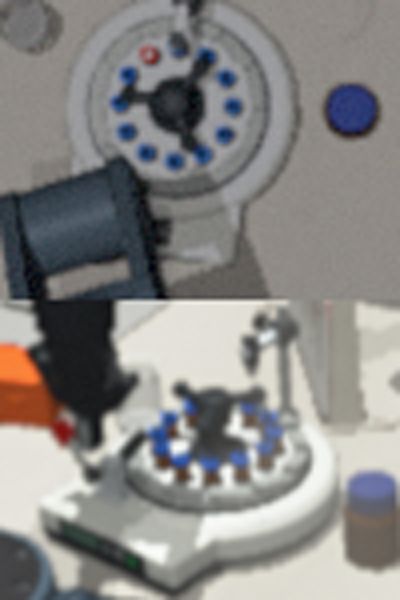

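The lever leans left at (65,430) and the pawl stands up at (130,450). I'll lift, move to the right of the near spoke, and check the lever position numerically.

```bash
python3 -m handwheel '[[0,-3,10,0,0,0,0],[0,0,25,0,0,0,0],[0,0,25,0,0,0,0],[0,0,20,0,0,0,0],[17,-27,0,0,0,0,0],[17,-27,0,0,0,0,0],[18,-28,0,0,0,0,0],[18,-28,0,0,0,0,0],[0,0,0,0,0,0,0],[0,0,0,0,0,0,0]]'
cat > look.py <<'E'
from h import *
import sys
n=sys.argv[1]; snap('top','t'+n); snap('side','s'+n)
C=np.array([.564,.191]);yaw=-.155
R=np.array([[np.cos(yaw),-np.sin(yaw)],[np.sin(yaw),np.cos(yaw)]])
own=lambda x,y,z:np.r_[C+R@[x,y],z]
for c in('top','side'):
    im=cv2.imread(f'pics/full_{c[0]}{n}.png').astype(int); m=((im[:,:,2]-np.maximum(im[:,:,0],im[:,:,1]))>50).astype(np.uint8)
    m[:150]=0;m[260:]=0;m[:,:245]=0;m[:,320:]=0
    k,_,st,ce=cv2.connectedComponentsWithStats(m)
    for i in range(1,k): print(c,'red blob',st[i,4],ce[i])
    for nm,a in(('down',-.489),('back',.711)):
        r=.0475;print(c,'paddle',nm,proj(c,own(-.126,.045+r*np.sin(a),.082+r*np.cos(a))))
    for q in(.1,-.46,-.524):
        print(c,'vial at',q,proj(c,own(.057*np.cos(q+.524),.057*np.sin(q+.524),.087)))
s=manip.sense();w=R.T@(s['tcp_pos'][:2]-C);print('t',s['t'],'tcp own',w,s['tcp_pos'][2],s['force'])
E
python3 look.py 4
```

```text
t: 6.55
tcp_pos: [0.5148, 0.1375, 0.1955]
tool_rot: [0.078, 0.997, 0.0, -0.0]
force: [-0.4, 0.4, -0.3]
finger_gap: 0.002
gripper_force: 0.0
top red blob 10 [281.7 151.2]
top red blob 1 [279. 153.]
top red blob 1 [276. 156.]
top red blob 2 [270.5 195.5]
top red blob 4 [272.75 196.5 ]
top red blob 23 [253.82608696 236.86956522]
top paddle down [268.13579041 239.3953651 ]
top paddle back [254.87121604 237.65985612]
top vial at 0.1 [272.24132636 196.44863506]
top vial at -0.46 [279.912592   194.75957199]
top vial at -0.524 [280.81626802 194.84481049]
side paddle down [250.59192266 196.27911524]
side paddle back [240.53647933 193.27150248]
side vial at 0.1 [279.80767591 184.94543899]
side vial at -0.46 [287.17627209 186.02249422]
side vial at -0.524 [287.89580927 186.2781493 ]
t 6.65 tcp own [-0.04071004 -0.05991763] 0.19540380680105246 [ 0.4787297  -0.09763915 -0.09149877]
```

The lever is at its stop (blob matches the "back" projection within 1 px). Next: lower, then begin pushing the spoke.

```bash
python3 -m handwheel '[[0,0,-20,0,0,0,0],[0,0,-20,0,0,0,0],[0,0,-20,0,0,0,0],[0,0,-15,0,0,0,0],[0,0,-10,0,0,0,0],[0,0,-5,0,0,0,0],[0,0,0,0,0,0,0],[0.8,5,0,0,0,0,0],[0.6,4,0,0,0,0,0],[0,0,0,0,0,0,0]]'
python3 -m handwheel '[[0.6,4,0,0,0,0,0],[0.6,4,0,0,0,0,0],[0.5,3,0,0,0,0,0],[0.5,3,0,0,0,0,0],[0.5,3,0,0,0,0,0],[0.5,3,0,0,0,0,0],[0,0,0,0,0,0,0],[0,0,0,0,0,0,0],[0,0,0,0,0,0,0],[0,0,0,0,0,0,0]]'
python3 look.py 5 | grep -v paddle
python3 - <<'E'
from h import *
a=cv2.imread('pics/full_t5.png')[183:258,235:335]; b=cv2.imread('pics/full_s5.png')[160:235,225:325]
cv2.imwrite('pics/f.png',cv2.resize(np.vstack([a,b]),None,fx=4,fy=4,interpolation=cv2.INTER_CUBIC))
E
```

```text
t: 7.9
tcp_pos: [0.5171, 0.1468, 0.1057]
tool_rot: [0.077, 0.997, 0.0, 0.0]
force: [-0.1, 0.2, -0.1]
finger_gap: -0.001
gripper_force: 0.0
t: 9.15
tcp_pos: [0.5205, 0.1665, 0.1055]
tool_rot: [0.078, 0.997, 0.0, 0.001]
force: [-0.7, -1.0, -0.1]
finger_gap: 0.002
gripper_force: 0.0
top red blob 11 [281.54545455 151.18181818]
top red blob 1 [276. 156.]
top red blob 7 [275.28571429 194.71428571]
top red blob 22 [253.72727273 236.86363636]
top vial at 0.1 [272.24132636 196.44863506]
top vial at -0.46 [279.912592   194.75957199]
top vial at -0.524 [280.81626802 194.84481049]
side vial at 0.1 [279.80767591 184.94543899]
side vial at -0.46 [287.17627209 186.02249422]
side vial at -0.524 [287.89580927 186.2781493 ]
t 9.25 tcp own [-0.03938076 -0.03103616] 0.1053856932439217 [-0.17233892 -0.71179445  0.34355028]
```

View pics/f.png

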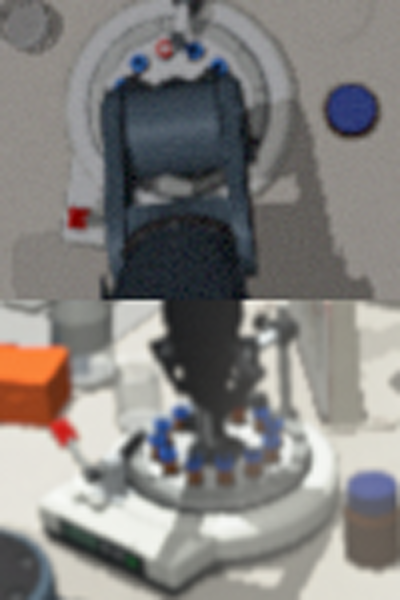

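Red cap is at crop (165,48), about halfway, lever still back. I'll push on about 10 mm and measure with all visible caps.

```bash
python3 -m handwheel '[[0.5,3,0,0,0,0,0],[0.5,3,0,0,0,0,0],[0.3,2,0,0,0,0,0],[0.3,2,0,0,0,0,0],[0,0,0,0,0,0,0],[0,0,0,0,0,0,0],[0,0,0,0,0,0,0],[0,0,0,0,0,0,0],[0,0,0,0,0,0,0],[0,0,0,0,0,0,0]]'
cat > car.py <<'E'
from h import *
import sys
from scipy.optimize import minimize_scalar
C=np.array([.5648,.1917]);yaw=-.155
def angs(n):
    im=cv2.imread(f'pics/full_t{n}.png').astype(int)
    blue=(im[:,:,0]-im[:,:,2]>45); red=(im[:,:,2]-np.maximum(im[:,:,0],im[:,:,1])>40)
    out=[]
    for m,l in((blue,'b'),(red,'r')):
        m=m.astype(np.uint8); k,_,st,ce=cv2.connectedComponentsWithStats(m)
        for i in range(1,k):
            w=atz('top',*ce[i],.087)[:2]-C; r=np.hypot(*w)
            if st[i,4]>=4 and .050<r<.064:
                a=np.arctan2(w[1],w[0])-yaw-np.pi/6; 
                print(n,l,st[i,4],'own deg %.1f q mod30 %.3f r %.4f'%(np.degrees(a)+30,(a+np.pi/12)%(np.pi/6)-np.pi/12,r))
for n in sys.argv[1:]: angs(n)
E
python3 look.py 6 | egrep -v 'paddle|side'; python3 car.py 0 5 6
```

```text
t: 10.5
tcp_pos: [0.5217, 0.1764, 0.1053]
tool_rot: [0.078, 0.997, 0.0, 0.0]
force: [0.2, 1.1, 0.5]
finger_gap: 0.004
gripper_force: 0.0
top red blob 10 [281.7 151.2]
top red blob 1 [276. 156.]
top red blob 22 [253.72727273 236.86363636]
top vial at 0.1 [272.24132636 196.44863506]
top vial at -0.46 [279.912592   194.75957199]
top vial at -0.524 [280.81626802 194.84481049]
t 10.6 tcp own [-0.03957072 -0.0209884 ] 0.10533052249052485 [ 0.52762148 -0.7532954  -0.86687225]
0 b 8 own deg -23.2 q mod30 0.119 r 0.0587
0 b 14 own deg 66.1 q mod30 0.106 r 0.0577
0 b 11 own deg -54.5 q mod30 0.095 r 0.0555
0 b 10 own deg 96.8 q mod30 0.119 r 0.0587
0 b 12 own deg -84.2 q mod30 0.101 r 0.0558
0 b 15 own deg 125.5 q mod30 0.096 r 0.0571
0 b 13 own deg -116.0 q mod30 0.070 r 0.0559
0 b 14 own deg 153.8 q mod30 0.067 r 0.0572
0 b 14 own deg 184.6 q mod30 0.080 r 0.0560
0 b 12 own deg -144.7 q mod30 0.092 r 0.0575
0 r 12 own deg 36.4 q mod30 0.112 r 0.0570
5 b 12 own deg -11.7 q mod30 -0.204 r 0.0565
5 b 15 own deg 50.6 q mod30 -0.164 r 0.0567
5 b 11 own deg -40.3 q mod30 -0.179 r 0.0583
5 r 8 own deg 20.7 q mod30 -0.162 r 0.0577
6 b 14 own deg 37.8 q mod30 0.136 r 0.0580
6 b 13 own deg -23.2 q mod30 0.118 r 0.0561
6 b 9 own deg 68.2 q mod30 0.144 r 0.0593
6 b 7 own deg -52.5 q mod30 0.131 r 0.0593
```

Carousel is at about -0.40, and I want about -0.47, so 3.5 mm more. Then back off, lift, and measure.

```bash
python3 -m handwheel '[[0.3,1.5,0,0,0,0,0],[0.2,1,0,0,0,0,0],[0.1,1,0,0,0,0,0],[0,0,0,0,0,0,0],[0,0,0,0,0,0,0],[0,0,0,0,0,0,0],[0,0,0,0,0,0,0],[0,0,0,0,0,0,0],[0,0,0,0,0,0,0],[0,0,0,0,0,0,0]]'
python3 look.py 7 | egrep -v 'paddle|side'; python3 car.py 7
```

```text
t: 11.85
tcp_pos: [0.5223, 0.1799, 0.1053]
tool_rot: [0.078, 0.997, 0.0, 0.0]
force: [-0.9, 0.5, -0.1]
finger_gap: 0.0
gripper_force: 0.3
top red blob 10 [281.7 151.2]
top red blob 1 [276. 156.]
top red blob 1 [281. 195.]
top red blob 24 [253.91666667 236.95833333]
top vial at 0.1 [272.24132636 196.44863506]
top vial at -0.46 [279.912592   194.75957199]
top vial at -0.524 [280.81626802 194.84481049]
t 11.95 tcp own [-0.03950587 -0.01744208] 0.10530528998265125 [-0.89033998 -0.23483841  0.9360668 ]
7 b 14 own deg 33.2 q mod30 0.056 r 0.0581
7 b 13 own deg -26.9 q mod30 0.055 r 0.0557
7 b 8 own deg 64.4 q mod30 0.077 r 0.0600
7 b 9 own deg -57.5 q mod30 0.044 r 0.0590
```

Carousel is about 0.05 rad short of the block, so the vial is within 3 mm. Back off, lift, and go to the lever's left side.

```bash
python3 -m handwheel '[[-0.6,-4,0,0,0,0,0],[-0.6,-4,0,0,0,0,0],[0,0,20,0,0,0,0],[0,0,25,0,0,0,0],[0,0,25,0,0,0,0],[0,0,20,0,0,0,0],[-16,40,0,0,0,0,0],[-16,40,0,0,0,0,0],[-17,40,0,0,0,0,0],[-16,39,0,0,0,0,0]]'
python3 look.py 8 | egrep -v 'paddle|side'; python3 car.py 8
```

```text
t: 13.2
tcp_pos: [0.4556, 0.3319, 0.1954]
tool_rot: [0.078, 0.997, 0.0, 0.0]
force: [-0.4, 0.5, 0.9]
finger_gap: -0.0
gripper_force: 0.0
top red blob 11 [281.54545455 151.18181818]
top red blob 1 [276. 156.]
top red blob 1 [281. 195.]
top red blob 10 [254.7 237.1]
top vial at 0.1 [272.24132636 196.44863506]
top vial at -0.46 [279.912592   194.75957199]
top vial at -0.524 [280.81626802 194.84481049]
t 13.3 tcp own [-0.13042493  0.12417724] 0.1954125658639408 [ 0.05169652 -0.02790926  0.19235969]
8 b 13 own deg 32.6 q mod30 0.046 r 0.0583
8 b 13 own deg -26.9 q mod30 0.055 r 0.0557
8 b 8 own deg 64.4 q mod30 0.077 r 0.0600
8 b 10 own deg -57.0 q mod30 0.053 r 0.0583
8 b 14 own deg 91.5 q mod30 0.027 r 0.0575
8 b 14 own deg -87.1 q mod30 0.050 r 0.0558
8 b 13 own deg 121.5 q mod30 0.027 r 0.0575
8 b 13 own deg -117.1 q mod30 0.050 r 0.0559
8 b 14 own deg 152.1 q mod30 0.036 r 0.0567
8 b 13 own deg 181.4 q mod30 0.025 r 0.0559
8 b 13 own deg -148.4 q mod30 0.027 r 0.0556
```

```bash
python3 -m handwheel '[[0,0,-20,0,0,0,0],[0,0,-20,0,0,0,0],[0,0,-20,0,0,0,0],[0,0,-15,0,0,0,0],[0,0,-10,0,0,0,0],[0,0,0,0,0,0,0],[-0.9,-6,0,0,0,0,0],[-0.9,-6,0,0,0,0,0],[-0.8,-5,0,0,0,0,0],[-0.8,-5,0,0,0,0,0]]'
python3 -m handwheel '[[-0.8,-5,0,0,0,0,0],[-0.8,-5,0,0,0,0,0],[-0.8,-5,0,0,0,0,0],[-0.8,-5,0,0,0,0,0],[-0.8,-5,0,0,0,0,0],[-0.8,-5,0,0,0,0,0],[-0.8,-5,0,0,0,0,0],[-0.8,-5,0,0,0,0,0],[-0.6,-4,0,0,0,0,0],[0,0,0,0,0,0,0]]'
python3 look.py 9 | egrep -v 'vial'
```

```text
t: 14.55
tcp_pos: [0.453, 0.3088, 0.1108]
tool_rot: [0.078, 0.997, 0.0, 0.001]
force: [-0.0, 0.8, 1.2]
finger_gap: -0.001
gripper_force: 0.4
t: 15.8
tcp_pos: [0.4456, 0.2646, 0.1103]
tool_rot: [0.078, 0.997, -0.0, -0.0]
force: [-0.0, 0.2, -0.0]
finger_gap: 0.001
gripper_force: 0.0
top red blob 10 [281.7 151.2]
top red blob 1 [276. 156.]
top red blob 1 [281. 195.]
top paddle down [268.13579041 239.3953651 ]
top paddle back [254.87121604 237.65985612]
side red blob 9 [250.33333333 195.55555556]
side paddle down [250.59192266 196.27911524]
side paddle back [240.53647933 193.27150248]
t 15.9 tcp own [-0.12823752  0.05476545] 0.11035937580001194 [-0.0397168  -1.70250157  0.22219039]
```

Lever is down. Back off to the left, lift clear, and verify.

```bash
python3 -m handwheel '[[1.5,10,0,0,0,0,0],[3,20,0,0,0,0,0],[3,20,0,0,0,0,0],[0,0,30,0,0,0,0],[0,0,40,0,0,0,0],[-10,50,20,0,0,0,0],[-20,50,0,0,0,0,0],[-20,50,0,0,0,0,0],[0,0,0,0,0,0,0],[0,0,0,0,0,0,0]]'
python3 look.py 10 | egrep -v 'vial'; python3 car.py 10
python3 - <<'E'
from h import *
a=cv2.imread('pics/full_t10.png')[183:258,235:335]; b=cv2.imread('pics/full_s10.png')[160:235,225:325]
cv2.imwrite('pics/g.png',cv2.resize(np.vstack([a,b]),None,fx=4,fy=4,interpolation=cv2.INTER_CUBIC))
E
```

```text
t: 17.15
tcp_pos: [0.4025, 0.4656, 0.2]
tool_rot: [0.077, 0.997, -0.0, -0.0]
force: [-0.4, 0.2, -0.2]
finger_gap: 0.001
gripper_force: 0.0
top red blob 11 [281.54545455 151.18181818]
top red blob 1 [279. 153.]
top red blob 1 [281. 195.]
top red blob 13 [267.15384615 239.        ]
top paddle down [268.13579041 239.3953651 ]
top paddle back [254.87121604 237.65985612]
side red blob 13 [250.61538462 194.69230769]
side paddle down [250.59192266 196.27911524]
side paddle back [240.53647933 193.27150248]
t 17.25 tcp own [-0.20100475  0.24523299] 0.20007189102419512 [-0.37233806 -0.63377244 -0.30432238]
10 b 13 own deg 32.6 q mod30 0.046 r 0.0583
10 b 13 own deg -26.9 q mod30 0.055 r 0.0557
10 b 7 own deg 63.9 q mod30 0.068 r 0.0595
10 b 10 own deg -57.0 q mod30 0.053 r 0.0583
10 b 14 own deg 91.5 q mod30 0.027 r 0.0575
10 b 14 own deg -87.1 q mod30 0.050 r 0.0558
10 b 13 own deg 121.5 q mod30 0.027 r 0.0575
10 b 13 own deg -117.1 q mod30 0.050 r 0.0559
10 b 14 own deg 152.1 q mod30 0.036 r 0.0567
10 b 13 own deg 181.4 q mod30 0.025 r 0.0559
10 b 13 own deg -148.4 q mod30 0.027 r 0.0556
```

View pics/g.png

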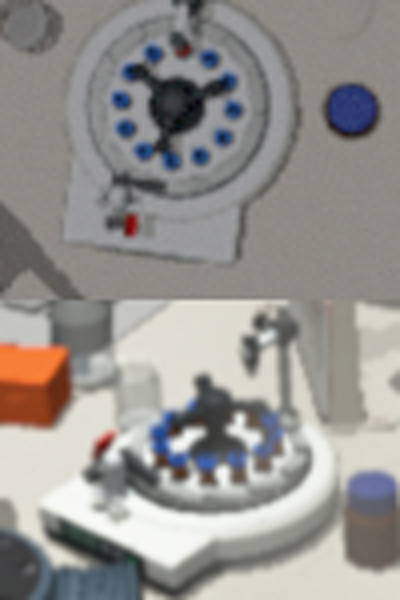

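The red cap is under the needle at (183,45), the lever leans right at (130,225), and the arm is clear. One numeric comparison of the lever with the start picture, then I hand in.

```bash
python3 - <<'E'
from h import *
for f,(x0,y0,x1,y1) in(('t',(258,230,280,250)),('s',(238,185,262,205))):
    for n in('0','10'):
        im=cv2.imread(f'pics/full_{f}{n}.png').astype(float)[y0:y1,x0:x1]
        w=np.clip(im[:,:,2]-im[:,:,:2].max(2)-20,0,None); yy,xx=np.mgrid[y0:y1,x0:x1]
        print(f,n,(w*xx).sum()/w.sum(),(w*yy).sum()/w.sum(),w.sum())
E
```

```text
t 0 266.99073001158746 238.7462340672074 863.0
t 10 267.2631578947368 238.85526315789474 988.0
s 0 246.5056 191.9384 1250.0
s 10 246.7438934122872 192.0784603997039 1351.0
```

```bash
python3 -c "
from station import manip
print(manip.sign_off())"
```

```text
the job is handed in; nothing more can be done
None
```

I handed the job in at about 17 s: the carousel is back one notch with the red-capped vial about 2–3 mm from the needle point, and the pawl is down in its notch. The arm stands clear, and sign-off returned no verdict.

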